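# Set the photometer's filter turret and start the reading

## Task

On the filter photometer, push the turret's tab round with the fingertips, without gripping it, until it points squarely at the label with the cross. Then press the round start button fully down and let it come back up; do not press it before the turret is set. Leave the vial, beaker and bottle standing around untouched.

Things in the scene. Friction and masses are not known exactly. Their poses are not given: they have to be found in the camera images.
- housing: the photometer: a low white box with a flat grey top 80 mm above the bench, fixed. Origin on the bench under the turret's axis; z up, -x towards the operator's edge, +y towards the start button. It spans x -145 to +100 mm, y -170 to +170 mm; a ridge 22 mm high runs along its +x edge. The four labels lie 0.6 and 1.2 rad either side of -x; which lies where changes
- turret (a joint): angle of the turret: 0 when the tab points along the housing's -x, growing counter-clockwise seen from above, stops at -1.6 and +1.6. It starts within 0.25 of 0, turns stiffly (0.2 N m of friction, about 3 N at the tab) and stays where it is left, without click stops
- turret_axis (a point): centre of the turret's disc, at the height of its upper face, 94 mm above the bench. The disc is bare metal with round windows, 120 mm across and 12 mm thick; a hub 28 mm across stands 6 mm above it
- tab_mid (a point): middle of the tab, 70 mm from the turret's axis and 112 mm above the bench. The tab is an upright black fin, 8 mm thick, pointing straight out from the axis: it reaches from 45 to 85 mm from the axis and up to 130 mm above the bench (36 mm above the disc); it overhangs the disc's rim (turret_c2 and turret_c3 are the two halves of its thickness)
- tab_aim (a point): the point that the tab points at: on the tab's line, 115 mm from the turret's axis (30 mm beyond the tab's outer end), just over the grey top
- label_cross: label disc, 38 mm across and 2 mm thick, white with a black mark (a plus-shaped cross, arms 28 mm over all and 7 mm wide); origin at the centre of its underside, on the grey top, 115 mm from the turret's axis
- label_bar: label disc, 38 mm across and 2 mm thick, white with a black mark (one bar, 28 x 7 mm); origin at the centre of its underside, on the grey top, 115 mm from the turret's axis
- label_dot: label disc, 38 mm across and 2 mm thick, white with a black mark (a filled dot, 18 mm across); origin at the centre of its underside, on the grey top, 115 mm from the turret's axis
- label_square: label disc, 38 mm across and 2 mm thick, white with a black mark (an open square, 22 mm); origin at the centre of its underside, on the grey top, 115 mm from the turret's axis
- start_top (a point): centre of the start button's upper face: a white round button, 32 mm across, its face 98 mm above the bench, in a black surround 48 mm across and 12 mm high on the housing's top, 20 mm in x and 135 mm in y from the turret's axis in the housing's frame; pressed straight down
- start (a joint): travel of the start button: 0 up, 0.006 m fully down, which takes 5 N; it springs back
- vial: amber capped vial, 24 mm across, 45 mm high, standing on the housing's top at its front corner (-x, -y); origin at the centre of its underside
- beaker: glass beaker, 68 mm across, 85 mm high, standing on the bench to the -y side of the housing; origin at the centre of its underside
- reagent: white bottle, 60 mm across, 140 mm high, standing on the bench to the +y side of the housing; origin at the centre of its underside
Not all that is in view belongs to the job. There is more than one size of the reagent; the one meant has the size given above.

How it is judged:
By the outcome, as a careful person would: the job done as asked, in the order asked, and still so for the second after the job is handed in, with the robot touching nothing.
It also fails if it takes over 42 s, if anything falls off the work surface, if the arm or the gripper's body presses on something with over 40 N, if the wrist force passes 120 N, or if a joint passes its speed limit or range.

## Robot

A 6-joint arm with a two-finger parallel gripper is mounted at the origin on the work surface. World frame = base frame: x ahead of the robot, y to its left, z up, the work surface at z = 0. Lengths are in m, angles in rad, forces in N, time in s.
With the tool pointing down it reaches from about 0.225 to 0.875 m from the base axis. Payload 3.4 kg.
Tool frame: the origin (TCP) lies between the finger pads; the fingertips stand 14 mm ahead of it and the grasp point (between the pads) lies 5 mm behind it; z points along the fingers, y is the direction in which the jaws open and shut (so a half turn about z gives the same grasp; the last joint's range is limited). The gripper opens to 85 mm and grips with 20 to 120 N. Pads are 22 mm wide; open, the fingers measure 114 mm over their backs; the gripper's body (76 mm by 85 mm) begins 54 mm behind the grasp point. The pads swing forward as they close: fully open they stand 13 mm farther back than shut.
Start: joints at [-1.385, 0.276, 1.505, -0, 1.361, -0.121], TCP at [0.174, -0.548, 0.245] pointing down, gripper open.
Joint ranges: [-2.89, 2.89], [-0.75, 2.08], [0.22, 2.7], [-1.18, 4.32], [0.11, 2.71], [-2.7, 2.7]. Speed limits (rad/s): [2.57, 2.57, 3.14, 3.14, 3.14, 3.14].

## Interface

Orientations are given as a unit quaternion [w, x, y, z].
In Python, from rig import manip, get_image, job gives the robot as it stands. The module is installed in compiled form; this text tells all that it offers.
- The arm moves only by the tool step_arm, never from a script. Its argument "moves" is one flat list of numbers, 5 for each row, row after row: the shift along the tool's x, y, z as a fraction of full scale, then the turn about the tool's z as a fraction of full scale, then the gripper's target within -1 to 1 (shut at 1, half-way at 0, fully open at -1). In form: [dx, dy, dz, twist, hand, dx, dy, dz, twist, hand, ...]. A call has 1 to 5 rows; each row is the pose to reach, as a shift and turn from the pose commanded when the call began, along the tool's axes at that moment, turning the shorter way round; what a row does not reach only later rows make up. Full scale, the value 1, is 500 mm for a shift and pi rad for a turn. A row lasts 1/10 s, in which the tool goes at most 50 mm and 8.59 degrees, less where a joint would pass 70% of its speed; a pose out of reach is approached as far as the arm can. A call with a number of a shift or a turn outside -1 to 1 is refused whole. A call with a gripper value outside its range is refused whole. The fingers move at their own pace and stop on an object; "force" is the grip in N (left out, the last holds). Time passes only in rows, so rows that repeat a pose let the fingers close. It gives the time, the measured TCP pose, the force and the opening at its end, in the units of the state.
- manip.get_state(): the state, without advancing time (a new reading comes with each control period).
- get_image(name): name is "side" or "top" or "wrist"; returns a dict with "frame" (480x640x3 uint8, blue, green, red), "fx", "fy", "cx", "cy" (pixels), "k1" (the pictures are not rectified: a ray, as slopes to the right and down, at radius r is drawn at 1 + k1 r^2 times it, then the intrinsics apply), "rvec" (rotation vector, rad) and "tvec" (3), from world to camera coordinates, as OpenCV has them; the wrist camera has in their place "T_tool_cam" (4x4, takes a point from camera to tool coordinates, whose origin is the TCP and whose axes are the flange's). Camera axes: x right, y down, z forward; pixel columns grow to the right and rows downward; lengths in m; the calibration is good to about 2 mm. A picture is of the moment at which its call begins: read the wrist's pose just before it. There is no depth.
- job.sign_off(): hands the job in, once; it reports no verdict.
The state is a dict: "clock": time; "qpos": joint angles; "qd": joint speeds; "effort": joint torques, N m; "position": TCP position; "ee_rot": TCP orientation; "contact_force": force on the tool from outside, world axes, zero at the start; "moment": the same for the moment, N m; "width": finger opening in m.
Only numpy, scipy, OpenCV 4.12 (cv2) and the standard library are available. Lean on these libraries where they do the work, as an engineer would, in place of code of your own. Each camera call takes 0.05 s, during which the arm holds its last target. There are 200 camera calls.

## Working session

There is one attempt and no reset: what is moved stays moved. The work goes in short steps, Python scripts to look and compute and a tool call to move; the robot and the scene stay as the last step left them, time stands still between calls to the robot, and variables do not carry over. Pictures are saved under pics/ and viewed, about 8 in all and at most 12, crops included, and the job is handed in when it is done.

Besides the shell and the picture viewer there is one more tool, called after "Emit:" as name(argument=value, ...) on one line, values as JSON. step_arm: Moves the arm, as the interface text tells. Its arguments: {"type":"object","properties":{"moves":{"type":"array","items":{"type":"number","minimum":-1,"maximum":1}},"force":{"type":"number"}},"required":["moves"]}

```bash
mkdir -p pics
cat > h.py <<'E'
import numpy as np, cv2
from rig import manip, get_image, job
def save(name,fn):
    im=get_image(name); cv2.imwrite('pics/'+fn,im['frame']); np.save('pics/'+fn+'.npy',im,allow_pickle=True); return im
def load(fn): return np.load('pics/'+fn+'.npy',allow_pickle=True).item()
def K(im): return np.array([[im['fx'],0,im['cx']],[0,im['fy'],im['cy']],[0,0,1.]]),np.array([im['k1'],0,0,0,0.])
def cast(im,px,z):
    k,d=K(im); px=np.array(px,float).reshape(-1,1,2)
    n=cv2.undistortPoints(px,k,d,criteria=(3,50,1e-9)).reshape(-1,2); R=cv2.Rodrigues(np.array(im['rvec'],float))[0]; t=np.array(im['tvec'],float).ravel()
    c=-R.T@t; r=np.c_[n,np.ones(len(n))]@R
    return c+r*((z-c[2])/r[:,2])[:,None]
def proj(im,P):
    k,d=K(im); return cv2.projectPoints(np.array(P,float).reshape(-1,1,3),np.array(im['rvec'],float),np.array(im['tvec'],float),k,d)[0].reshape(-1,2)
E
python3 - <<'E'
from h import *
a=save('top','top1.png');b=save('side','side1.png')
for i in(a,b):print({k:v for k,v in i.items() if k!='frame'})
s=manip.get_state();print(s)
E
```

```text
{'fx': 525.2790899628151, 'fy': 525.2790899628151, 'cx': 319.19954519001584, 'cy': 239.99368987292428, 'k1': -0.1423670748978068, 'rvec': array([ 2.16892754, -2.12588691,  0.19187766]), 'tvec': array([0.04104712, 0.57276685, 1.13215936])}
{'fx': 463.42038018595935, 'fy': 463.42038018595935, 'cx': 318.26621383945826, 'cy': 248.03771280723944, 'k1': -0.062376558155449756, 'rvec': array([ 2.10921124, -0.45601967,  0.25926959]), 'tvec': array([-0.47405935,  0.21350944,  0.6091748 ])}
{'clock': 0.1, 'qpos': array([-1.38500645e+00,  2.76580259e-01,  1.50598718e+00,  5.77065334e-06,
        1.36071242e+00, -1.20984703e-01]), 'qd': array([-4.61854787e-04, -1.00381217e-03, -4.54843983e-03, -7.21350868e-04,
        2.08264299e-03, -3.80580454e-05]), 'effort': array([ 1.57382718e-03, -4.17700124e+01, -2.46404511e+01, -1.43000057e-04,
        5.73706959e-03, -1.13334903e-05]), 'position': array([ 0.17356548, -0.54772075,  0.24450625]), 'ee_rot': array([-8.43248217e-04,  9.88258957e-01,  1.52785870e-01, -2.45101272e-05]), 'contact_force': array([-0.07147283,  0.39282213, -0.16851896]), 'moment': array([ 0.05638221,  0.01675387, -0.02875964]), 'width': 0.08543452885985364}
```

View pics/top1.png

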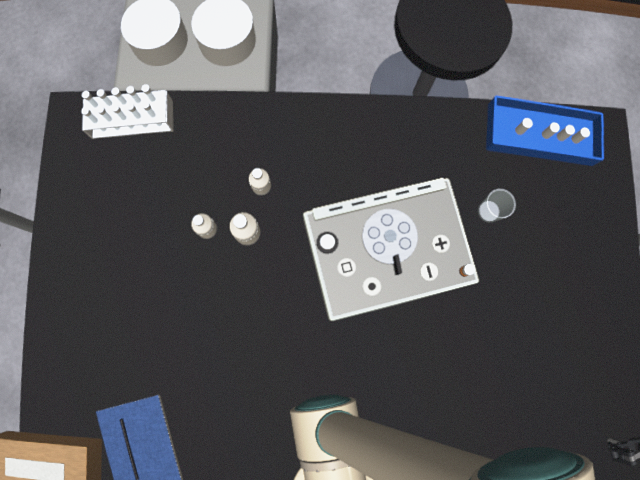

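View pics/side1.png

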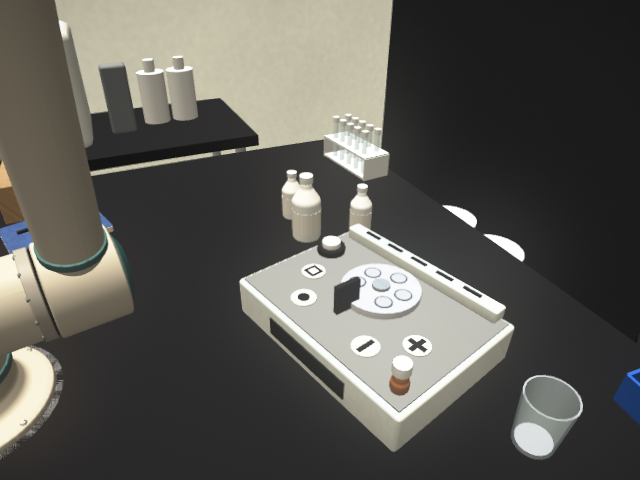

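The top picture shows the cross label at (441,243), the bar at (429,271), the dot at (372,286) and the square at (347,267). The tab is at about (397,264), the hub at (390,236), the start button at (327,242), the vial at (467,270) and the beaker at (497,205). The side view agrees: cross (417,345), bar (366,346). The only lookalikes for the cross are the other three labels, and the button could only be confused with white caps.

Run:
```python
from h import *
im=load('top1.png'); f=im['frame']; g=f.min(2)
def blob(x,y,r,th):
    m=np.zeros(g.shape,np.uint8); m[y-r:y+r+1,x-r:x+r+1]=(g[y-r:y+r+1,x-r:x+r+1]>th)
    c=cv2.findContours(m,0,1)[0]; c=max(c,key=cv2.contourArea); h=cv2.convexHull(c); M=cv2.moments(h)
    return M['m10']/M['m00'],M['m01']/M['m00'],cv2.contourArea(h)
names=['cross','bar','dot','square']; ang=[1.2,.6,-.6,-1.2]
L=[blob(x,y,12,215) for x,y in[(441,243),(429,271),(372,286),(347,267)]]
B=blob(327,242,12,200)
print(L,B)
P=cast(im,[l[:2] for l in L],.082)[:,:2]; b=cast(im,[B[:2]],.098)[0,:2]
loc=np.array([[-.115*np.cos(a),-.115*np.sin(a)] for a in ang]+[[.02,.135]])
W=np.vstack([P,b]); lc=loc.mean(0);wc=W.mean(0)
U,S,V=np.linalg.svd((loc-lc).T@(W-wc)); R=(V.T@np.diag([1,np.linalg.det(V.T@U.T)])@U.T); t=wc-R@lc
print('W',W,'axis',t,'yaw',np.arctan2(R[1,0],R[0,0]),'res mm',1e3*(W-(loc@R.T+t)))
np.savez('hf.npz',R=R,t=t)
# tab: dark pixels at top
m=np.zeros(g.shape,np.uint8); m[248:282,384:412]=(f.max(2)[248:282,384:412]<70)
c=max(cv2.findContours(m,0,1)[0],key=cv2.contourArea); print(cv2.minAreaRect(c)); q=cast(im,c.reshape(-1,2),.13)[:,:2]; l=(q-t)@R
print('tab local mm @.13',l.min(0)*1e3,l.max(0)*1e3,l.mean(0))
for n,px,z in[('vial',(468,269),.125),('beaker',(500,203),.085),('bigbottle',(239,221),.14)]:
    w=cast(im,[px],z)[0,:2];print(n,w,(w-t)@R)
cv2.imwrite('pics/c1.png',cv2.resize(f[170:325,290:520],None,fx=3.4,fy=3.4,interpolation=2))
# side check
s=load('side1.png'); 
print('side axis px',proj(s,[[*t,.1],[*P[0],.082],[*b,.098]]))
```

```text
[(440.63097949886105, 243.05770690964312, 219.5), (428.8599250936329, 271.32883895131084, 222.5), (371.5, 285.93522267206475, 247.0), (346.25017470300486, 266.9217330538085, 238.5)] (327.0217155266015, 241.1726384364821, 153.5)Traceback (most recent call last):
  File "<stdin>", line 11, in <module>
  File "h.py", line 9, in cast
    n=cv2.undistortPoints(px,k,d,criteria=(3,50,1e-9)).reshape(-1,2); R=cv2.Rodrigues(np.array(im['rvec'],float))[0]; t=np.array(im['tvec'],float).ravel()
      ~~~~~~~~~~~~~~~~~~~^^^^^^^^^^^^^^^^^^^^^^^^^^^^^
cv2.error: OpenCV(4.12.0) :-1: error: (-5:Bad argument) in function 'undistortPoints'
> Overload resolution failed:
>  - undistortPoints() got an unexpected keyword argument 'criteria'
>  - undistortPoints() got an unexpected keyword argument 'criteria'
```

```bash
sed -i 's/cv2.undistortPoints(px,k,d,criteria=(3,50,1e-9))/cv2.undistortPointsIter(px,k,d,None,None,(3,50,1e-9))/' h.py
cat > m1.py <<'E'
from h import *
im=load('top1.png'); f=im['frame']; g=f.min(2)
def blob(x,y,r,th):
    m=np.zeros(g.shape,np.uint8); m[y-r:y+r+1,x-r:x+r+1]=(g[y-r:y+r+1,x-r:x+r+1]>th)
    c=cv2.findContours(m,0,1)[0]; c=max(c,key=cv2.contourArea); h=cv2.convexHull(c); M=cv2.moments(h)
    return M['m10']/M['m00'],M['m01']/M['m00'],cv2.contourArea(h)
ang=[1.2,.6,-.6,-1.2]
L=[blob(x,y,12,215) for x,y in[(441,243),(429,271),(372,286),(347,267)]]
B=blob(327,242,12,200)
P=cast(im,[l[:2] for l in L],.082)[:,:2]; b=cast(im,[B[:2]],.098)[0,:2]
loc=np.array([[-.115*np.cos(a),-.115*np.sin(a)] for a in ang]+[[.02,.135]])
W=np.vstack([P,b]); lc=loc.mean(0);wc=W.mean(0)
U,S,V=np.linalg.svd((loc-lc).T@(W-wc)); R=(V.T@np.diag([1,np.linalg.det(V.T@U.T)])@U.T); t=wc-R@lc
print('W',W,'axis',t,'yaw',np.arctan2(R[1,0],R[0,0]),'res mm',(1e3*(W-(loc@R.T+t))).round(1))
np.savez('hf.npz',R=R,t=t)
m=np.zeros(g.shape,np.uint8); m[248:282,384:412]=(f.max(2)[248:282,384:412]<70)
c=max(cv2.findContours(m,0,1)[0],key=cv2.contourArea); print(cv2.minAreaRect(c)); q=cast(im,c.reshape(-1,2),.13)[:,:2]; l=(q-t)@R
print('tab local mm @.13',l.min(0)*1e3,l.max(0)*1e3,l.mean(0))
for n,px,z in[('vial',(468,269),.125),('beaker',(500,203),.085),('bigbottle',(239,221),.14)]:
    w=cast(im,[px],z)[0,:2];print(n,w,(w-t)@R)
cv2.imwrite('pics/c1.png',cv2.resize(f[170:325,290:520],None,fx=3.4,fy=3.4,interpolation=2))
s=load('side1.png') 
print('side px',proj(s,[[*t,.1],[*P[0],.082],[*b,.098]]))
E
python3 m1.py
```

```text
W [[ 0.56489241 -0.21357248]
 [ 0.50212175 -0.18645276]
 [ 0.46834412 -0.06109453]
 [ 0.50838288 -0.00622704]
 [ 0.56115329  0.03669183]] axis [ 0.57690881 -0.09896204] yaw 0.26437360203693494 res mm [[ 0.2 -0.3]
 [-0.1 -0. ]
 [ 0.  -0. ]
 [-0.3  0.2]
 [ 0.2  0.1]]
((396.4729919433594, 264.83782958984375), (18.248287200927734, 5.589565753936768), 80.53767395019531)
tab local mm @.13 [-85.92814609   3.25084068] [-48.15706775  16.5145573 ] [-0.06707858  0.0095071 ]
vial [ 0.50394858 -0.26066566] [-0.11267924 -0.13702059]
beaker [ 0.65842481 -0.35146491] [ 0.01270365 -0.26503051]
bigbottle [0.5928219  0.22103355] [0.09897656 0.30471962]
side px [[380.75226071 282.92455382]
 [417.04671628 344.72864163]
 [330.94076492 241.62708452]]
```

View pics/c1.png

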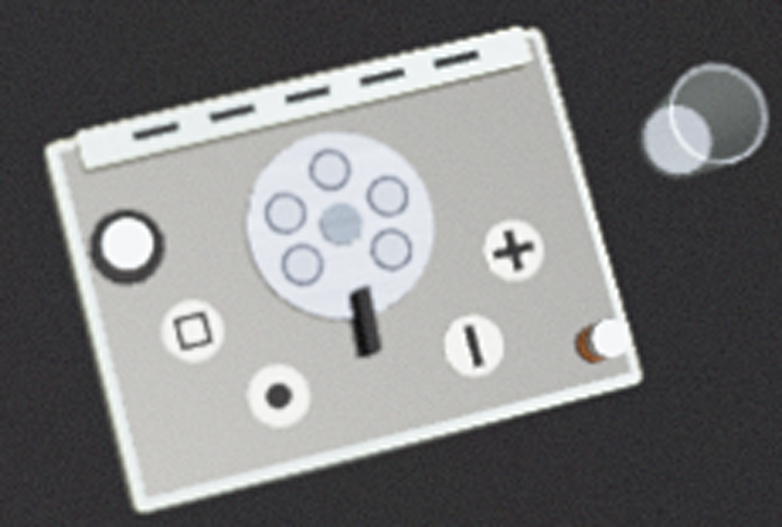

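The fit puts the axis at (0.577, -0.099) with a yaw of 0.264 and residuals under 0.4 mm. The cross is at +1.2 rad, confirmed in the crop at (513,250), and the tab is at about -0.14. I'll push from the tab's +y side with the shut fingers' edge, turning the tool along with the tab.

```bash
cat >> h.py <<'E'
def frame():
    d=np.load('hf.npz'); return d['R'],d['t'],np.arctan2(d['R'][1,0],d['R'][0,0])
def pose(s=None):
    s=s or manip.get_state(); w,x,y,z=s['ee_rot']; return np.array(s['position']),np.arctan2(2*(x*y+w*z),1-2*(y*y+z*z))
def push(th,off,z,r=.070):   # tool target pushing the tab from its low-angle side: (x,y,z,yaw)
    R,t,yw=frame(); l=r*np.array([-np.cos(th),-np.sin(th)])-off*np.array([np.sin(th),-np.cos(th)])
    return np.r_[R@l+t,z,th+np.pi/2+yw]
def rows(T,ref=None):
    p,y=ref if ref is not None else pose(); ax=np.array([np.cos(y),np.sin(y),0]);ay=np.array([np.sin(y),-np.cos(y),0])
    for q in T:
        d=q[:3]-p; a=(q[3]-y+np.pi)%(2*np.pi)-np.pi
        print([round(float(v),4) for v in(d@ax/.5,d@ay/.5,-d[2]/.5,-a/np.pi)])
E
python3 -c "
from h import *
print(pose()); rows([push(-.14,.04,.245),push(-.14,.04,.2)])"
```

```text
(array([ 0.17356548, -0.54772075,  0.24450625]), np.float64(0.306773193142496))
[0.9169, -0.7161, -0.001, -0.4419]
[0.9169, -0.7161, 0.089, -0.4419]
```

Emit:
step_arm(moves=[0.917, -0.716, 0, -0.442, 1, 0.917, -0.716, 0, -0.442, 1, 0.917, -0.716, 0, -0.442, 1, 0.917, -0.716, 0, -0.442, 1, 0.917, -0.716, 0, -0.442, 1])

```text
clock: 0.6
position: [0.3156, -0.3401, 0.245]
ee_rot: [-0.0, 0.862, 0.506, 0.0]
contact_force: [1.5, -0.1, 0.6]
width: 0.0124
```

```bash
python3 -c "
from h import *
print(pose()); rows([push(-.14,.04,.245),push(-.14,.04,.2)])"
```

```text
(array([ 0.31559373, -0.34010227,  0.24500987]), np.float64(1.0621291071866958))
[0.6574, 0.0614, 0.0, -0.2015]
[0.6574, 0.0614, 0.09, -0.2015]
```

Emit:
step_arm(moves=[0.657, 0.061, 0, -0.2, 1, 0.657, 0.061, 0, -0.2, 1, 0.657, 0.061, 0, -0.2, 1, 0.657, 0.061, 0, -0.2, 1, 0.657, 0.061, 0, -0.2, 1])

```text
clock: 1.1
position: [0.4581, -0.1346, 0.2452]
ee_rot: [0.0, 0.664, 0.747, -0.0]
contact_force: [0.7, -1.3, -0.3]
width: -0.0001
```

Emit:
step_arm(moves=[0, 0, 0, 0, 1, 0, 0, 0, 0, 1])

```text
clock: 1.3
position: [0.4576, -0.1356, 0.2449]
ee_rot: [-0.0, 0.664, 0.747, -0.001]
contact_force: [-0.2, 0.2, 0.5]
width: -0.0002
```

```bash
python3 -c "
from h import *
print(pose()); rows([push(-.14,.04,.245),push(-.14,.04,.122)])"
```

```text
(array([ 0.45756818, -0.13555236,  0.24486713]), np.float64(1.6883744645572634))
[0.1237, 0.1051, -0.0003, -0.0022]
[0.1237, 0.1051, 0.2457, -0.0022]
```

Emit:
step_arm(moves=[0.124, 0.105, 0, -0.002, 1, 0.124, 0.105, 0, -0.002, 1, 0.124, 0.105, 0.1, -0.002, 1, 0.124, 0.105, 0.14, -0.002, 1, 0.124, 0.105, 0.14, -0.002, 1])

```text
clock: 1.8
position: [0.4995, -0.07, 0.1721]
ee_rot: [-0.003, 0.664, 0.748, -0.002]
contact_force: [0.5, 0.1, 0.5]
width: -0.0001
```

```bash
python3 -c "
from h import *
print(pose()); w=save('wrist','w1.png'); print(w['T_tool_cam']); save('side','s2.png'); rows([push(-.14,.04,.122)])
cv2.imwrite('pics/ws.png',np.hstack([cv2.resize(w['frame'],(400,300)),cv2.resize(load('s2.png')['frame'][150:450,200:600],(400,300))]))"
```

```text
(array([ 0.4994987 , -0.06996577,  0.17208564]), np.float64(1.6890890579561706))
[[-3.67747675e-05 -9.50597505e-01 -3.10426131e-01  8.01528796e-02]
 [ 9.99999994e-01 -6.71299905e-05  8.71023135e-05 -7.74551177e-04]
 [-1.03638145e-04 -3.10426125e-01  9.50597502e-01 -1.29062752e-01]
 [ 0.00000000e+00  0.00000000e+00  0.00000000e+00  1.00000000e+00]]
[0.0051, 0.0006, 0.1072, -0.002]
```

View pics/ws.png

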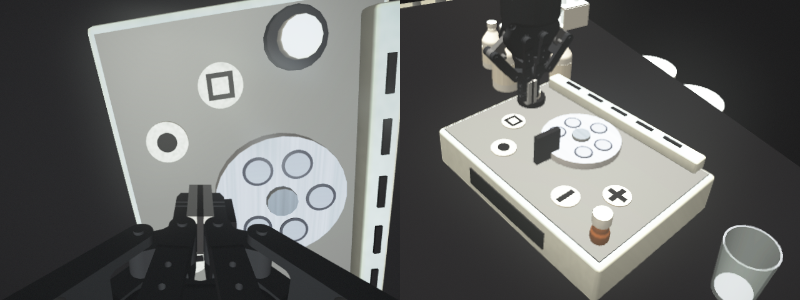

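The wrist view shows the shut fingers over the housing between the dot and the disc. The side view shows the gripper on the button side of the tab, clear of everything, so I descend and start the push.

Emit:
step_arm(moves=[0.005, 0, 0.05, -0.002, 1, 0.005, 0, 0.1, -0.002, 1, 0.005, 0, 0.1, -0.002, 1])

```text
clock: 2.2
position: [0.5011, -0.0672, 0.1245]
ee_rot: [-0.001, 0.661, 0.75, -0.001]
contact_force: [-0.7, 0.2, 0.9]
width: -0.0
```

```bash
python3 -c "
from h import *
print(pose()); rows([push(-.14,.022,.122)]+[push(a,.015,.122) for a in (-.14,0,.1,.2)])"
```

```text
(array([ 0.501068  , -0.06721129,  0.12451291]), np.float64(1.6961091525104257))
[-0.0378, 0.0026, 0.005, 0.0003]
[-0.0518, 0.0026, 0.005, 0.0003]
[-0.0717, -0.0003, 0.005, -0.0443]
[-0.086, -0.0006, 0.005, -0.0761]
[-0.1002, 0.0005, 0.005, -0.1079]
```

Emit:
step_arm(moves=[-0.038, 0.0025, 0.002, 0, 1, -0.052, 0.0025, 0.002, 0, 1, -0.072, 0, 0.002, -0.044, 1, -0.086, 0, 0.002, -0.076, 1, -0.1, 0, 0.002, -0.108, 1])

```text
clock: 2.7
position: [0.51, -0.1157, 0.1264]
ee_rot: [0.001, 0.524, 0.852, 0.002]
contact_force: [0.3, 5.3, 0.6]
width: 0.0002
```

```bash
python3 -c "
from h import *
print(pose(),manip.get_state()['contact_force']); rows([push(a,.015,.122) for a in (.3,.4,.5,.6,.7)])
im=save('top','t2.png');cv2.imwrite('pics/c2.png',cv2.resize(im['frame'][170:325,290:520],None,fx=3.4,fy=3.4,interpolation=2))"
```

```text
(array([ 0.51003638, -0.1157059 ,  0.12643229]), np.float64(2.0389510253702987)) [0.28850147 5.29923282 0.56613273]
[-0.0141, -0.0078, 0.0089, -0.0306]
[-0.0283, -0.0087, 0.0089, -0.0625]
[-0.0426, -0.0082, 0.0089, -0.0943]
[-0.0568, -0.0063, 0.0089, -0.1261]
[-0.0707, -0.0029, 0.0089, -0.158]
```

View pics/c2.png

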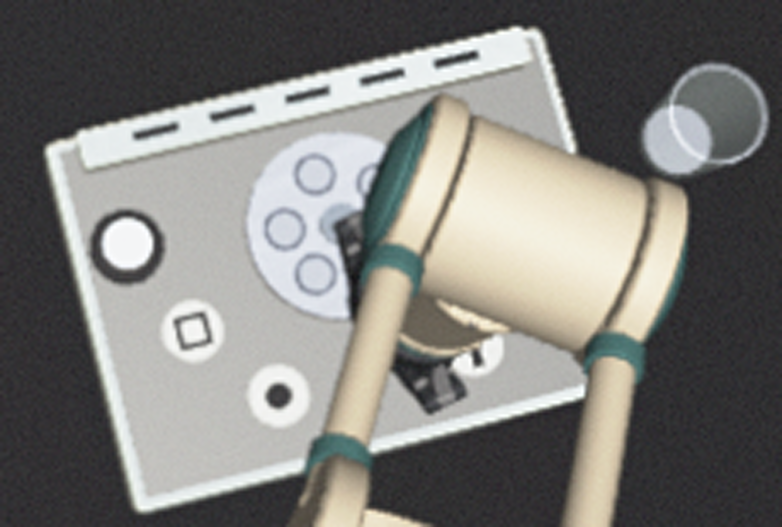

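The disc's windows have rotated, so the turret is following and the contact force is 5 N. The arm hides the tab from above.

Emit:
step_arm(moves=[-0.014, -0.008, 0.004, -0.031, 1, -0.028, -0.009, 0.008, -0.062, 1, -0.042, -0.008, 0.008, -0.094, 1, -0.056, -0.006, 0.008, -0.126, 1, -0.07, -0.003, 0.008, -0.158, 1])

```text
clock: 3.25
position: [0.5222, -0.1479, 0.1216]
ee_rot: [-0.001, 0.299, 0.954, 0.0]
contact_force: [-1.9, 2.3, 0.7]
width: 0.0001
```

```bash
python3 -c "
from h import *
print(pose(),manip.get_state()['contact_force']); rows([push(a,.015,.122) for a in (.7,.8,.9,.98,1.05)])"
```

```text
(array([ 0.52218967, -0.1478862 ,  0.12155535]), np.float64(2.5348354199723047)) [-1.88430998  2.31990528  0.70142559]
[-0.0042, 0.0028, -0.0009, -0.0001]
[-0.0183, 0.0005, -0.0009, -0.0319]
[-0.0326, -0.0004, -0.0009, -0.0638]
[-0.044, -0.0001, -0.0009, -0.0892]
[-0.054, 0.001, -0.0009, -0.1115]
```

Emit:
step_arm(moves=[-0.0045, 0.002, 0, 0, 1, -0.018, 0.001, 0, -0.032, 1, -0.032, 0, 0, -0.064, 1, -0.044, 0, 0, -0.089, 1, -0.054, 0.001, 0, -0.111, 1])

```text
clock: 3.75
position: [0.5446, -0.163, 0.121]
ee_rot: [-0.001, 0.13, 0.992, 0.0]
contact_force: [-3.4, 1.2, 1.1]
width: -0.0002
```

Emit:
step_arm(moves=[0, 0, 0, 0, 1, 0, 0, 0, 0, 1])

```text
clock: 3.95
position: [0.5456, -0.1632, 0.1209]
ee_rot: [0.0, 0.131, 0.991, -0.0]
contact_force: [-1.3, 0.2, 1.3]
width: -0.0001
```

```bash
python3 -c "
from h import *
print(pose(),manip.get_state()['contact_force']); rows([push(a,.015,.122) for a in (1.05,1.1,1.15,1.2)])
rows([push(1.05,.05,.122),push(1.05,.05,.25)])
im=save('side','s3.png');cv2.imwrite('pics/c3.png',cv2.resize(im['frame'][200:440,220:540],None,fx=2.5,fy=2.5,interpolation=2))"
```

```text
(array([ 0.54564945, -0.1632411 ,  0.12093902]), np.float64(2.878808258559168)) [-1.27314971  0.18158202  1.34207041]
[0.0021, 0.0002, -0.0021, -0.002]
[-0.0049, -0.0011, -0.0021, -0.0179]
[-0.012, -0.002, -0.0021, -0.0339]
[-0.0191, -0.0026, -0.0021, -0.0498]
[0.0721, -0.0002, -0.0021, -0.002]
[0.0721, -0.0002, -0.2581, -0.002]
```

View pics/c3.png

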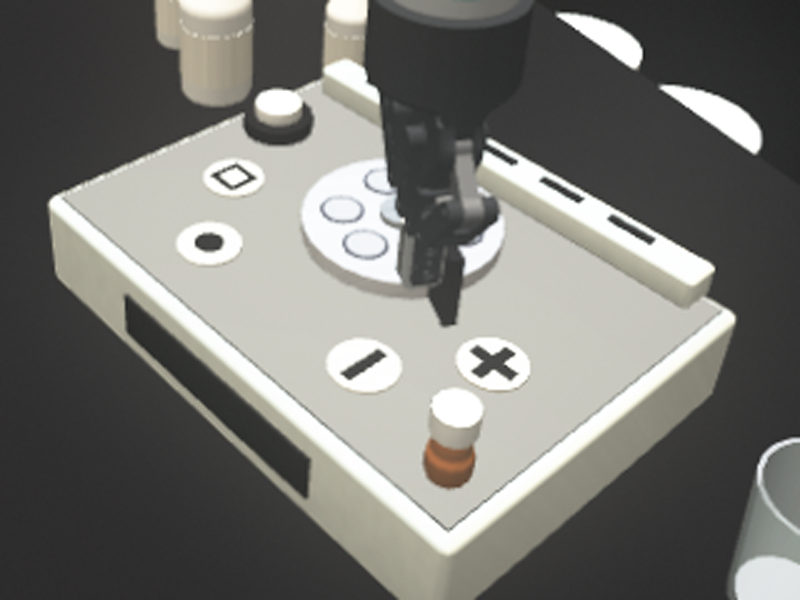

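The tab stands near the cross side, a little short as intended, with the fingers flush on it. I push to a nominal 1.16, back off along +x of the tool, rise and measure.

Emit:
step_arm(moves=[-0.005, -0.001, 0, -0.018, 1, -0.0135, -0.0022, 0, -0.037, 1, -0.0135, -0.0022, 0, -0.037, 1, -0.0135, -0.0022, 0, -0.037, 1])

```text
clock: 4.4
position: [0.5519, -0.166, 0.1206]
ee_rot: [0.0, 0.073, 0.997, -0.0]
contact_force: [-1.6, -0.1, 0.5]
width: 0.0003
```

```bash
python3 -c "
from h import *
p,y=pose();R,t,w=frame();print(p,y,manip.get_state()['contact_force'])
l=R.T@(p[:2]-t);th=y-np.pi/2-w;print('tool th',th,'normal offs mm',1e3*l@[-np.sin(th),np.cos(th)])"
```

```text
[ 0.55188938 -0.16598325  0.12055017] 2.996126855681022 [-1.59342039 -0.11786689  0.51952448]
tool th 1.1609569268491904 normal offs mm 15.04023878389245
```

Emit:
step_arm(moves=[0.07, 0, 0, 0, 1, 0.07, 0, 0, 0, 1, 0.07, 0, -0.1, 0, 1, 0.07, 0.1, -0.2, 0, 1, 0.07, 0.2, -0.26, 0, 1])

```text
clock: 4.9
position: [0.5298, -0.0859, 0.2367]
ee_rot: [0.003, 0.074, 0.997, -0.001]
contact_force: [0.5, -0.7, -0.6]
width: -0.0003
```

```bash
python3 -c "
from h import *
print(pose()); a=save('top','t4.png');b=save('side','s4.png')
cv2.imwrite('pics/c4.png',np.hstack([cv2.resize(a['frame'][170:325,330:490],(400,388),interpolation=2),cv2.resize(b['frame'][250:400,300:455],(400,388),interpolation=2)]))"
```

```text
(array([ 0.52980356, -0.08585296,  0.23671321]), np.float64(2.993402697128499))
```

View pics/c4.png

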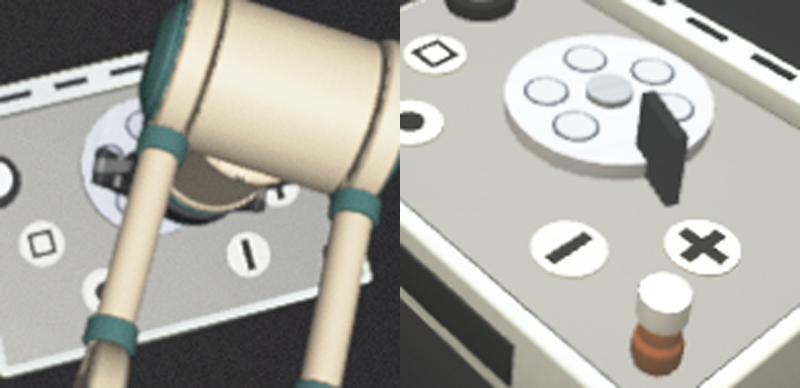

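The side view shows the tab pointing almost at the cross, slightly towards the bar side. The arm blocks the top view, so I move over to the button side at height to measure.

```bash
python3 -c "
from h import *
R,t,w=frame(); b=R@[.02,.135]+t; p,y=pose(); rows([np.r_[b,.25,y]]); print(b)"
```

```text
[-0.0248, 0.2429, -0.0218, -0.0]
[0.5609378  0.03657366]
```

Emit:
step_arm(moves=[-0.025, 0.243, -0.022, 0, 1, -0.025, 0.243, -0.022, 0, 1, -0.025, 0.243, -0.022, 0, 1, -0.025, 0.243, -0.022, 0, 1])

```text
clock: 5.4
position: [0.5589, 0.0359, 0.2448]
ee_rot: [0.001, 0.07, 0.998, 0.001]
contact_force: [-0.2, -1.0, -0.7]
width: 0.0
```

```bash
cat > m2.py <<'E'
from h import *
import sys
n=sys.argv[1]
R,t,w=frame(); print(pose()); a=save('top','t%s.png'%n); b=save('side','s%s.png'%n)
# tab in the top view: dark pixels near its expected spot; its line from the top face outline
def tab(im,x0,x1,y0,y1,thr):
    m=np.zeros((480,640),np.uint8); m[y0:y1,x0:x1]=im['frame'].max(2)[y0:y1,x0:x1]<thr
    c=max(cv2.findContours(m,0,1)[0],key=cv2.contourArea); return c.reshape(-1,2)
def loc(z_pts): return (z_pts[:,:2]-t)@R
for th in (1.1,1.15,1.2,1.25):
    u=R@[-np.cos(th),-np.sin(th)]; print(th,'top px in/out @130',proj(a,[[*(t+r*u),.13] for r in(.045,.085)]).round(1).tolist(),'side',proj(b,[[*(t+r*u),.13] for r in(.045,.085)]).round(1).tolist())
c=tab(a,396,434,226,258,75); print('top rect',cv2.minAreaRect(c))
e=tab(b,340,400,275,340,75); 
print('side contour',cv2.approxPolyDP(e.reshape(-1,1,2),2,True).reshape(-1,2).tolist())
cv2.imwrite('pics/d%s.png'%n,np.hstack([cv2.resize(a['frame'][205:285,370:460],(400,356),interpolation=2),cv2.resize(b['frame'][270:370,330:442],(400,356),interpolation=2)]))
E
python3 m2.py 5
```

```text
(array([0.55890769, 0.03586921, 0.24483063]), np.float64(3.0010955524101672))
1.1 top px in/out @130 [[413.2, 237.5], [431.7, 241.8]] side [[393.5, 285.0], [404.4, 303.4]]
1.15 top px in/out @130 [[413.4, 236.5], [432.0, 239.8]] side [[395.0, 284.7], [407.4, 302.9]]
1.2 top px in/out @130 [[413.5, 235.5], [432.2, 237.9]] side [[396.5, 284.4], [410.4, 302.3]]
1.25 top px in/out @130 [[413.6, 234.4], [432.3, 235.9]] side [[398.0, 284.1], [413.2, 301.6]]
top rect ((421.0135192871094, 239.41891479492188), (19.892276763916016, 6.082762718200684), 9.462322235107422)
side contour [[394, 286], [392, 306], [399, 323], [399, 287]]
```

View pics/d5.png

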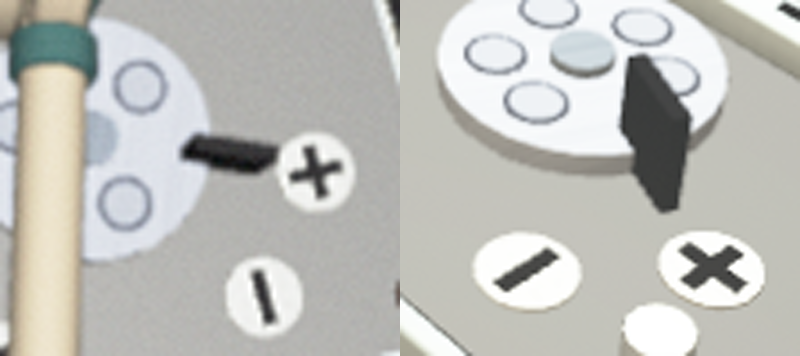

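The top crop shows the tab's outer end just left of the cross at about (275,155), pointing slightly below the cross's centre. The side crop agrees. Next I fit its upper edge at sub-pixel precision in the same picture.

```bash
cat > m3.py <<'E'
from h import *
import sys
R,t,w=frame(); a=load('t%s.png'%sys.argv[1]); g=a['frame'].astype(float).mean(2)
P=[]
for x in range(416,430):   # far (+theta) upper edge of the tab: half-level crossing, rows 228..240
    col=g[226:244,x]; i=int(np.argmin(col[:])); hi=np.median(col[:5]); lo=col.min(); h=(hi+lo)/2
    k=np.where(col<h)[0][0]; P.append((x,226+k-1+(col[k-1]-h)/(col[k-1]-col[k])))
l=(cast(a,P,.130)[:,:2]-t)@R
v=cv2.fitLine(l.astype(np.float32),2,0,.01,.01).ravel(); d=v[:2]*np.sign(-v[1]); print('slope angle',np.arctan2(-d[1],-d[0]))
# offset method: edge lies 4 mm ahead of the centreline through the axis
r=np.hypot(*l.T); th=np.arctan2(-l[:,1],-l[:,0])-np.arcsin(.004/r); print('offset angle',th.round(3),th.mean(), 'r',r[[0,-1]])
E
python3 m3.py 5
```

```text
slope angle 1.1884365
offset angle [1.133 1.141 1.144 1.152 1.153 1.158 1.154 1.151 1.154 1.154 1.153 1.159
 1.157 1.155] 1.1513595021320462 r [0.05020223 0.07805012]
```

The tab is at about 1.15 from the picture and 1.16 from the contact geometry, so it needs about 0.045 rad more. I go back for a small final push.

```bash
python3 -c "
from h import *
rows([push(1.16,.05,.24),push(1.16,.04,.121)])"
```

```text
[0.0252, -0.3954, 0.0089, 0.0011]
[0.0052, -0.3954, 0.2469, 0.0011]
```

Emit:
step_arm(moves=[0.025, -0.395, 0.01, 0.001, 1, 0.025, -0.395, 0.01, 0.001, 1, 0.025, -0.395, 0.01, 0.001, 1, 0.025, -0.395, 0.01, 0.001, 1, 0.025, -0.395, 0.03, 0.001, 1])

```text
clock: 6.0
position: [0.5161, -0.1682, 0.2305]
ee_rot: [0.001, 0.078, 0.997, -0.003]
contact_force: [-0.0, 0.1, -1.5]
width: -0.0002
```

Emit:
step_arm(moves=[0, 0, 0.08, 0, 1, 0, 0, 0.16, 0, 1, 0, 0, 0.216, 0, 1, 0, 0, 0.216, 0, 1])

```text
clock: 6.4
position: [0.5134, -0.1596, 0.1179]
ee_rot: [-0.005, 0.074, 0.997, 0.002]
contact_force: [0.2, 0.5, 0.3]
width: 0.0001
```

```bash
python3 -c "
from h import *
print(pose());rows([push(1.16,.02,.121),push(1.16,.015,.121),push(1.18,.015,.121),push(1.205,.015,.121)])"
```

```text
(array([ 0.51338995, -0.15964964,  0.11785048]), np.float64(2.993304296743691))
[-0.068, -0.0013, -0.0063, -0.0006]
[-0.078, -0.0012, -0.0063, -0.0006]
[-0.0808, -0.0018, -0.0063, -0.007]
[-0.0843, -0.0024, -0.0063, -0.0149]
```

Emit:
step_arm(moves=[-0.04, -0.001, -0.006, -0.001, 1, -0.064, -0.001, -0.006, -0.001, 1, -0.064, -0.001, -0.006, -0.001, 1, -0.064, -0.001, -0.006, -0.001, 1])

```text
clock: 6.8
position: [0.5488, -0.1657, 0.1257]
ee_rot: [0.0, 0.072, 0.997, -0.0]
contact_force: [-0.2, 0.5, 0.1]
width: -0.0001
```

```bash
python3 -c "
from h import *
print(pose());rows([push(1.16,.015,.121),push(1.18,.015,.121),push(1.205,.015,.121)])"
```

```text
(array([ 0.54881598, -0.16569851,  0.12572312]), np.float64(2.998267908591932))
[-0.0061, 0.0002, 0.0094, 0.001]
[-0.0089, -0.0004, 0.0094, -0.0054]
[-0.0124, -0.001, 0.0094, -0.0133]
```

Emit:
step_arm(moves=[-0.006, 0, 0.005, 0, 1, -0.009, 0, 0.005, -0.005, 1, -0.0124, -0.001, 0.005, -0.0133, 1, -0.0124, -0.001, 0.005, -0.0133, 1, -0.0124, -0.001, 0.005, -0.0133, 1])

```text
clock: 7.3
position: [0.5541, -0.1666, 0.1225]
ee_rot: [-0.001, 0.051, 0.999, 0.0]
contact_force: [-2.6, 1.4, 1.9]
width: 0.0001
```

```bash
python3 -c "
from h import *
p,y=pose();R,t,w=frame();print(p,y,manip.get_state()['contact_force'])
l=R.T@(p[:2]-t);th=y-np.pi/2-w;print('tool th',th,'normal offs mm',1e3*l@[-np.sin(th),np.cos(th)]);rows([push(1.205,.015,.121)])"
```

```text
[ 0.55405882 -0.16659152  0.12246441] 3.040083163074579 [-2.63219534  1.39601838  1.9088076 ]
tool th 1.2049132342427473 normal offs mm 15.87911040935429
[-0.0018, -0.0008, 0.0029, -0.0]
```

Emit:
step_arm(moves=[-0.0016, 0, 0, 0, 1, -0.0016, 0, 0, 0, 1, -0.0016, 0, 0, 0, 1])

```text
clock: 7.6
position: [0.5553, -0.1668, 0.1224]
ee_rot: [-0.0, 0.051, 0.999, 0.0]
contact_force: [-2.8, 1.6, 1.3]
width: 0.0
```

```bash
python3 -c "
from h import *
p,y=pose();R,t,w=frame();print(p,y,manip.get_state()['contact_force'])
l=R.T@(p[:2]-t);th=y-np.pi/2-w;print('tool th',th,'normal offs mm',1e3*l@[-np.sin(th),np.cos(th)])"
```

```text
[ 0.55532477 -0.16679564  0.12244288] 3.0401143241138424 [-2.83522115  1.58997086  1.27624769]
tool th 1.204944395282011 normal offs mm 14.601168633046273
```

Emit:
step_arm(moves=[0.07, 0, 0, 0, 1, 0.07, 0, 0, 0, 1, 0.07, 0, -0.1, 0, 1, 0.06, 0.1, -0.2, 0, 1, 0.05, 0.2, -0.25, 0, 1])

```text
clock: 8.1
position: [0.5391, -0.0882, 0.237]
ee_rot: [0.004, 0.053, 0.999, -0.001]
contact_force: [1.5, 0.2, -0.4]
width: 0.0003
```

```bash
python3 -c "
from h import *
R,t,w=frame(); b=R@[.02,.135]+t; p,y=pose(); rows([np.r_[b,.25,y]]); print(b)"
```

```text
[-0.0173, 0.2527, -0.026, -0.0]
[0.5609378  0.03657366]
```

Emit:
step_arm(moves=[-0.017, 0.253, -0.026, 0, 1, -0.017, 0.253, -0.026, 0, 1, -0.017, 0.253, -0.026, 0, 1, -0.017, 0.253, -0.026, 0, 1, -0.017, 0.253, -0.026, 0, 1])

```text
clock: 8.6
position: [0.5587, 0.0383, 0.2471]
ee_rot: [0.001, 0.05, 0.999, -0.0]
contact_force: [-0.6, -0.1, 1.3]
width: -0.0004
```

```bash
python3 m2.py 6 | tail -2; python3 m3.py 6
```

```text
top rect ((421.5, 238.0), (6.0, 19.0), 90.0)
side contour [[399, 285], [396, 286], [394, 297], [399, 319]]
slope angle 1.2254564
offset angle [1.202 1.201 1.195 1.193 1.202 1.2   1.204 1.204 1.204 1.208 1.206 1.205
 1.205 1.207] 1.202625469178916 r [0.05003576 0.07781254]
```

View pics/d6.png

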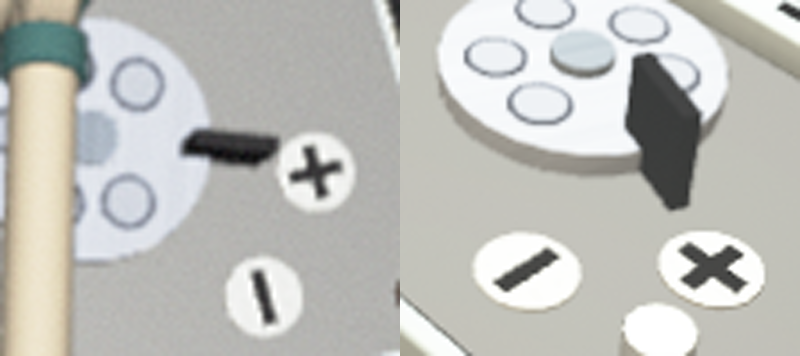

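The tab now measures 1.203 rad against a target of 1.2, and both crops show it pointing at the cross. Now the button.

```bash
python3 -c "
from h import *
R,t,w=frame(); b=R@[.02,.135]+t; p,y=pose(); print(p); rows([np.r_[b,.118,y]])"
```

```text
[0.55809371 0.0371207  0.24676451]
[-0.0058, -0.0005, 0.2575, -0.0]
```

Emit:
step_arm(moves=[-0.005, -0.001, 0.08, 0, 1, -0.005, -0.001, 0.16, 0, 1, -0.005, -0.001, 0.23, 0, 1, -0.005, -0.001, 0.25, 0, 1, -0.005, -0.001, 0.25, 0, 1])

```text
clock: 9.2
position: [0.5593, 0.0362, 0.1206]
ee_rot: [-0.002, 0.052, 0.999, -0.0]
contact_force: [-0.7, 0.1, 0.3]
width: -0.0
```

Emit:
step_arm(moves=[0, 0, 0, 0, 1, 0, 0, 0, 0, 1])

```text
clock: 9.4
position: [0.5618, 0.0369, 0.1239]
ee_rot: [0.002, 0.051, 0.999, -0.0]
contact_force: [-0.1, 0.6, 0.1]
width: -0.0001
```

Emit:
step_arm(moves=[0, 0, 0.01, 0, 1, 0, 0, 0.02, 0, 1, 0, 0, 0.026, 0, 1, 0, 0, 0.032, 0, 1, 0, 0, 0.032, 0, 1])

```text
clock: 9.9
position: [0.5614, 0.0372, 0.1097]
ee_rot: [0.002, 0.051, 0.999, -0.0]
contact_force: [-4.4, 0.2, 21.7]
width: -0.0001
```

Emit:
step_arm(moves=[0, 0, 0.003, 0, 1, 0, 0, 0.003, 0, 1])

```text
clock: 10.1
position: [0.5614, 0.0372, 0.1096]
ee_rot: [0.003, 0.051, 0.999, -0.0]
contact_force: [-6.3, -0.1, 30.3]
width: 0.0
```

```bash
python3 -c "
from h import *
s=manip.get_state();print(s['position'],s['contact_force'],s['moment'])
b=save('side','s7.png');w=save('wrist','w7.png')
R,t,_=frame();c=R@[.02,.135]+t;print(proj(b,[[*c,.098],[*c,.092]]))
cv2.imwrite('pics/d7.png',np.hstack([cv2.resize(b['frame'][195:270,285:385],(400,300),interpolation=2),cv2.resize(w['frame'],(400,300))]))"
```

```text
[0.56144389 0.03724335 0.10959145] [-6.25378503 -0.13356251 30.30835391] [-0.05016231  1.14413206 -0.05295565]
[[330.85668412 241.68874247]
 [330.77423561 244.68342819]]
```

View pics/d7.png

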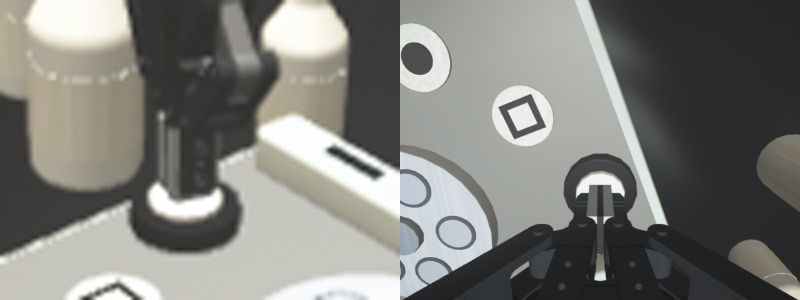

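The fingertips sit in the middle of the white button, which is down level with its surround. The force is 30 N against a hard stop, well over the 5 N needed, so I release and retreat upwards.

Emit:
step_arm(moves=[0, 0, -0.02, 0, 1, 0, 0, -0.06, 0, 1, 0, 0, -0.16, 0, 1, 0, 0, -0.26, 0, 1, 0, 0, -0.28, 0, 1])

```text
clock: 10.7
position: [0.5629, 0.0374, 0.2503]
ee_rot: [0.005, 0.051, 0.999, -0.0]
contact_force: [0.6, -0.7, 0.2]
width: -0.0001
```

Emit:
step_arm(moves=[0, 0, 0, 0, 1, 0, 0, 0, 0, 1])

```text
clock: 10.9
position: [0.5591, 0.0374, 0.2429]
ee_rot: [-0.001, 0.051, 0.999, -0.0]
contact_force: [-0.1, 0.1, -0.9]
width: 0.0004
```

```bash
python3 m2.py 8 | head -1; python3 m3.py 8; python3 -c "
from h import *
print(manip.get_state()['contact_force'])
cv2.imwrite('pics/d8.png',load('s8.png')['frame'][150:480,200:640])"
```

```text
(array([0.55905095, 0.03742198, 0.24289946]), np.float64(3.0402332480729233))
slope angle 1.2254347
offset angle [1.199 1.203 1.195 1.198 1.201 1.201 1.204 1.202 1.205 1.21  1.205 1.206
 1.206 1.208] 1.20304121752739 r [0.05003754 0.07781167]
[-0.4381049  -0.13585659 -1.66824276]
```

View pics/d8.png

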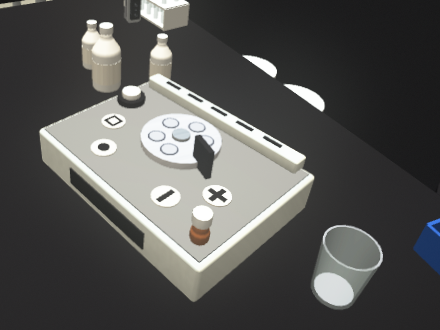

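The button is up again at (131,93), the tab is unchanged at 1.203 rad, and the vial, beaker and bottles are all standing. The robot touches nothing.

```bash
python3 -c "
from rig import job
print(job.sign_off())"
```

```text
the job is handed in; nothing more can be done
None
```

The turret's tab now points at the cross label, and I then pressed the start button fully down and let it come back up. The job is handed in at about 11 s on the robot's clock.

- **Turret:** I pushed the tab with the shut fingertips in one long push and one small correction, never gripping it. The last top picture puts it at 1.203 rad against a target of 1.2. The slope of the tab's short edge read 1.225 rad; I trusted it less because few pixels define it. The side view also shows the tab at the cross.
- **Button:** the fingertips met a hard stop at about 30 N, well over the 5 N needed, and the button looked level with its surround. It stopped with the tool about 3.6 mm higher than I expected from the stated fingertip length, and I did not resolve that. I judged it fully down from the hard stop and the picture. The last picture shows it back up.
- **Surroundings:** the vial, beaker and bottle are standing in the last picture, the robot was clear of everything, and I saw no sign of contact with them.

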